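Dock a scanner battery in a push-push charging bay

ROBOT

A 7-joint arm with a two-finger parallel gripper is mounted at the origin on the work surface. World frame = base frame: x ahead of the robot, y to its left, z up, the work surface at z = 0. Lengths are in m, angles in rad, forces in N, time in s.
With the tool pointing down it reaches from about 0.425 to 0.875 m from the base axis. Payload 4.7 kg.
Tool frame: the origin (TCP) lies midway between the tips of the shut fingers; the grasp point (between the pads) lies 19 mm behind it; x points along the fingers, z is the direction in which the jaws open and shut, and the axes are right-handed (so a half turn about x gives the same grasp; the last joint's range is limited). The gripper opens to 87 mm and grips with 3 to 60 N. Pads are 19 mm wide; open, the fingers measure 117 mm over their backs; the gripper's body (75 mm by 190 mm) begins 51 mm behind the grasp point.
Start: joints at [1.235, 0.321, -0.07, 1.45, 0.023, 1.371, -0.057], TCP at [0.223, -0.611, 0.223] pointing down, gripper open.
Joint ranges: [-2.86, 2.86], [-0.3, 2.09], [-1.38, 1.24], [0.06, 2.45], [-1.56, 4.7], [0.09, 2.05], [-2.69, 2.69]. Speed limits (rad/s): [2.57, 2.57, 3.14, 3.14, 3.14, 3.14, 3.14].

INTERFACE

Orientations are given as a rotation vector (axis times angle).
In Python, from bench import ctrl, vision, close_job gives the robot as it stands. The module is installed in compiled form; this text tells all that it offers.
- The arm moves only by the tool servo_tool, never from a script. Its argument "commands" is a list that holds one entry, the list of rows, each a list of 7 numbers: the turn, a rotation vector about the tool's x, y, z in degrees, then the shift along the tool's x, y, z in mm, then the finger opening in mm, from 0 to 87. In form: [[[wx, wy, wz, x, y, z, grip], ...]]. A call has 1 to 5 rows; each row is the pose to reach, as a shift and turn from the pose commanded when the call began, along the tool's axes at that moment; what a row does not reach only later rows make up. A row lasts 1/8 s, in which the tool goes at most 62.5 mm and 10.7 degrees, less where a joint would pass 70% of its speed; a pose out of reach is approached as far as the arm can. A call with a gripper value outside its range is refused whole. The fingers move at their own pace and stop on an object; "newtons" is the grip in N (left out, the last holds). Time passes only in rows, so rows that repeat a pose let the fingers close. It gives the time, the measured TCP pose, the force and the opening at its end, in the units of the state.
- ctrl.get_state(): the state, without advancing time (a new reading comes with each control period).
- vision.get_image(name): name is "scene" or "top" or "wrist"; returns the picture (400x640x3 uint8, red, green, blue); there is no depth.
- vision.camera_info(name): a dict with "fov_y" (degrees; the focal length in pixels is half the picture's height over the tangent of half this angle, whatever the lens; pixels are square), "cx", "cy" (the principal point, pixels), "pose" (4x4, takes a point from camera to world coordinates). Camera axes: x right, y down, z forward; pixel columns grow to the right and rows downward; lengths in m; the calibration is good to about 2 mm. A picture is of the moment at which its call begins: read the wrist's pose just before it. camera_info takes no time and is no camera call; for the wrist camera it gives the pose at the moment of the call.
- close_job(): hands the job in, once; it reports no verdict.
The state is a dict: "time": time; "joint_positions": joint angles; "qd": joint speeds; "joint_torque": joint torques, N m; "position": TCP position; "tool_rot": TCP orientation; "ft_force": force on the tool from outside, world axes, zero at the start; "torque": the same for the moment, N m; "grip_width": opening from 0.0 (shut) to 1.0 (fully open).
Only numpy, scipy, OpenCV 4.12 (cv2) and the standard library are available. Lean on these libraries where they do the work, as an engineer would, in place of code of your own. Each camera call takes 0.05 s, during which the arm holds its last target. There are 200 camera calls.

TASK

Take the spare scanner battery out of the white carton and stand it upright on the rubber mat; let go, take it again across its wider way and lower it into the empty bay of the charger. Press it right down to the stop at least once, without forcing it; the bay is push-push and nobody knows which half of its cycle it is in, so press again if needed until the battery stays down, level with the tops of the bay's cheeks, when you let go. Then pat its top lightly to feel that it is held, leave it latched there, and do not knock the other things about.

Things in the scene. Friction and masses are not known exactly. Their poses are not given: they have to be found in the camera images.
- pack_center (a point): The loose battery: upright black plastic block with grey bands, 50 (its x) x 38 (its y) x 90 mm high, 0.22 to 0.34 kg, alike after a half turn. This point is its centre, 45 mm above its underside; z up. It starts upright on the carton's floor with x across the carton. There it can be gripped only across its 38 mm (along y); in the bay only across its 50 mm (along x, which lies along the bay's x).
- carton: Narrow white stock carton, heavy, does not move: 64 (x) x 178 (y) x 86 mm high, wall and floor 4 mm. Origin under its centre. The long walls at +-x (inside faces at x = +-28 mm) nearly touch the battery and end 8 mm below its top; the short end walls at +-y have inside faces at y = +-85 mm.
- mat: Flat black rubber mat, fixed, 150 (x) x 130 (y) x 3 mm, kept clear. Origin under its centre.
- bay_mouth (a point): Middle of the mouth of the empty bay (of three alike grey bays, 64.5 mm apart along y; the others hold fixed batteries seated right), level with its cheek tops; z up. Pocket 54 (x) x 42 mm (y), flared at the edges. Cheeks at +-y, 8 mm thick, reach up to this point; end walls at +-x end 57 mm lower: fingers go there. Battery latched: its top level with this point.
- charger: The charger's low steel base plate carrying the three bays, fixed, 105 x 205 x 6 mm, x across the row, y along the row; origin under its middle. A black strip 41 mm high runs along its +x edge, 44 to 60 mm from the row's centre line.
- tape: Bystander: cardboard ring lying flat, 84 mm across, 24 mm high; origin under its centre.
- marker: Bystander: square marker lying along its x, 132 x 17 mm, 17 mm high; origin near its middle, underside.
- box: Bystander: small brown box, 60 x 90 x 50 mm high; origin under its centre.
- jar: Bystander: jar with a steel cap, 60 mm across, 75 mm high; origin under its centre.
- scanner: Bystander: hand scanner lying down, 150 x 75 x 45 mm, handle to its -x; origin under its head.
- clamp: Bystander: steel T-shaped clamp lying flat, 110 x 70 x 18 mm; origin under its bar.
- bay_floor (a point): Fixed point on the pocket's floor, 102 mm below bay_mouth. Above it rides an unlisted spring plate (push-push), starting out or latched at random. Battery top with the plate OUT: 11.4 mm above bay_mouth; LATCHED: level with it; at the hard stop: 8.6 mm below. Each press to the stop, then let go, swaps out and latched; the click comes 6.5 mm below the latched level, lesser presses change nothing.
- bay_stop (a point): Fixed point in the bay, 8.6 mm below bay_mouth: where the battery's top is at the hard stop. The plate's spring pushes up with 5 N when out, 10 N when latched, 13 N at the stop (the battery's 2 to 3.3 N weight works against it) and lifts at up to 0.3 m/s. Latched, a pat under 5 N on the top does not move the battery; out, it gives way at once.
There are look-alikes about, which are no part of the job. What is shaped like the part that bears pack_center but purple or yellow is not meant.

How it is judged:
On the way, in this order (a step that is already met when the one before it is completed fails the run):
1. the battery stands by itself on the mat, let go (height (world z) of pack_center below 0.053 m and angle between pack_center's own z axis and vertical below 0.1 rad and x of pack_center in the frame of mat between -0.075 and 0.075 m and y of pack_center in the frame of mat between -0.065 and 0.065 m and contact force between the fingers and pack below 0.05 N), for 0.2 s.
2. the battery is pressed down past the click in the bay (z of pack_center in the frame of bay_mouth below -0.0505 m and horizontal distance between pack_center and bay_mouth below 0.01 m), for 0.02 s.
3. let go, it stays down, level with the cheeks (within 3 mm) (z of pack_center in the frame of bay_mouth between -0.048 and -0.042 m and horizontal distance between pack_center and bay_mouth below 0.01 m and contact force between the fingers and pack below 0.05 N), for 0.3 s.
4. it is patted with the fingers and does not give (stays level within 3 mm) (z of pack_center in the frame of bay_mouth between -0.048 and -0.042 m and contact force between the fingers and pack above 0.5 N), for 0.04 s.
At the end, for the whole second after the job is handed in: The battery stands upright in the empty bay, latched: its top level with the cheeks' tops within 3 mm, within 10 mm of the bay's centre, at rest and let go (all of step 3 and angle between pack_center's own z axis and vertical below 0.1 rad and linear speed of pack below 0.02 m/s); the robot touches nothing.
It fails at once if the battery is forced against the bay or its hidden spring drive with more than 45 N (contact force between pack and bay above 45 N or contact force between pack and drive_a above 45 N or contact force between pack and drive_b above 45 N).
It fails at once if a bystander is knocked about (moved more than 30 mm) (distance of any of tape, marker, box, jar, scanner, clamp from where it was at the start of the episode above 0.03 m).
It also fails if it takes over 72 s, if anything falls off the work surface, if the arm or the gripper's body presses on something with over 40 N, if the wrist force passes 120 N, or if a joint passes its speed limit or range.

## Working session

There is one attempt and no reset: what is moved stays moved. The work goes in short steps, Python scripts to look and compute and a tool call to move; the robot and the scene stay as the last step left them, time stands still between calls to the robot, and variables do not carry over. Pictures are saved under pics/ and viewed, about 8 in all and at most 12, crops included, and the job is handed in when it is done.

Besides the shell and the picture viewer there is one more tool, called after "Request:" as name([rows], argument=value, ...), one row to a line, values as JSON. servo_tool: Moves the arm, as the interface text tells. Its arguments: {"type":"object","properties":{"commands":{"type":"array"},"newtons":{"type":"number"}},"required":["commands"]}

```bash
mkdir -p pics; cat > h.py <<'E'
import numpy as np, cv2
from bench import ctrl, vision
def info(n):
    c=vision.camera_info(n); return c
def grab(n,f=None):
    c=vision.camera_info(n); im=vision.get_image(n)
    if f: cv2.imwrite('pics/'+f,im[:,:,::-1])
    return im,c
def f_(c): return 200/np.tan(np.radians(c['fov_y'])/2)
def ray(c,u,v):
    d=np.array([(u-c['cx'])/f_(c),(v-c['cy'])/f_(c),1.]); P=np.array(c['pose']); d=P[:3,:3]@d
    return P[:3,3],d
def onz(c,u,v,z):
    o,d=ray(c,u,v); return o+d*(z-o[2])/d[2]
def two(c1,p1,c2,p2):
    o1,d1=ray(c1,*p1);o2,d2=ray(c2,*p2)
    A=np.stack([d1,-d2],1);s=np.linalg.lstsq(A,o2-o1,rcond=None)[0]
    a=o1+s[0]*d1;b=o2+s[1]*d2
    return (a+b)/2,np.linalg.norm(a-b)
def proj(c,p):
    P=np.linalg.inv(np.array(c['pose']));q=P[:3,:3]@np.array(p)+P[:3,3]
    return f_(c)*q[0]/q[2]+c['cx'],f_(c)*q[1]/q[2]+c['cy']
E
python3 - <<'E'
from h import *
for n in ['scene','top']:
    im,c=grab(n,n+'0.png'); print(n,c)
print(ctrl.get_state()); print(vision.camera_info('wrist'))
E
```

```text
scene {'fov_y': 52.35621743589906, 'cx': 316.1726374977983, 'cy': 199.5216690036577, 'pose': array([[ 0.51333856,  0.54117519, -0.66604274,  1.14450039],
       [ 0.85797723, -0.34075973,  0.38439288, -0.32027501],
       [-0.01893666, -0.76877319, -0.6392411 ,  0.65192487],
       [ 0.        ,  0.        ,  0.        ,  1.        ]])}
top {'fov_y': 47.60966162529511, 'cx': 320.1524459202541, 'cy': 205.41611271774366, 'pose': array([[-0.00510866, -0.99678817,  0.07992022,  0.48101947],
       [-0.99996362,  0.00454621, -0.00721801,  0.01366627],
       [ 0.00683149, -0.07995418, -0.99677513,  1.19748452],
       [ 0.        ,  0.        ,  0.        ,  1.        ]])}
{'time': 0.1, 'joint_positions': array([ 1.2351089 ,  0.32174647, -0.07009247,  1.45154065,  0.02258996,
        1.3708113 , -0.05688496]), 'qd': array([-0.00085644, -0.00233298,  0.00069557, -0.00358768,  0.0015388 ,
        0.00096914,  0.00120661]), 'joint_torque': array([-1.24023095e-04, -4.92571843e+01, -4.05754354e-01, -3.13399172e+01,
       -6.39761123e-02,  3.94750061e-02,  8.73104000e-05]), 'position': array([ 0.22254639, -0.6101884 ,  0.22157871]), 'tool_rot': array([ 0.94870993,  1.35612532, -0.9471922 ]), 'ft_force': array([ 0.23145246, -0.41416784,  0.44241657]), 'torque': array([-0.01191591,  0.03654949, -0.00613885]), 'grip_width': 1.0050802950023665}
{'fov_y': 64.70950572079613, 'cx': 312.0770834424497, 'cy': 193.35476088151864, 'pose': array([[ 0.3421896 , -0.90341397, -0.25835918,  0.29456125],
       [-0.9396285 , -0.32962362, -0.09190507, -0.58403471],
       [-0.00213296,  0.27421061, -0.9616673 ,  0.38321098],
       [ 0.        ,  0.        ,  0.        ,  1.        ]])}
```

View pics/top0.png

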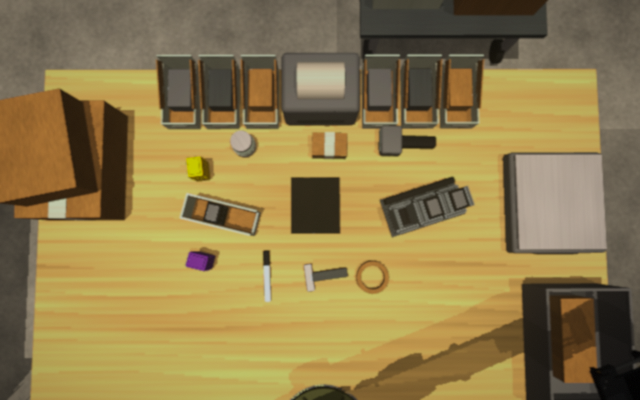

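View pics/scene0.png

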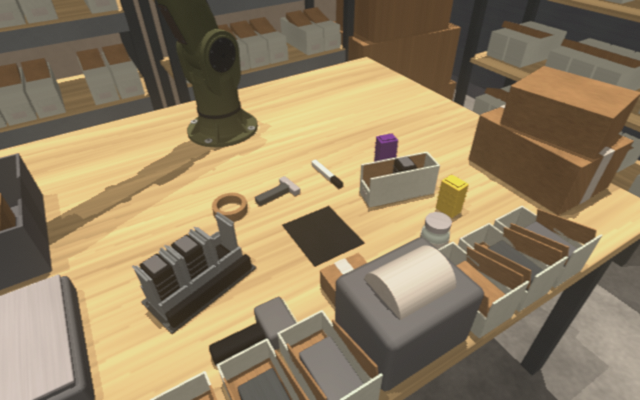

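The top view shows the carton around (222,213), the mat at (315,205) and the charger at (427,207). The battery candidates are black in the carton (213,212), yellow (197,167) and purple (200,261). Only the black one fits. I'll confirm it, and find which bay is empty, in one enlarged crop.

```bash
python3 - <<'E'
from h import *
t=cv2.imread('pics/top0.png');s=cv2.imread('pics/scene0.png')
r=lambda a:cv2.resize(cv2.convertScaleAbs(a,alpha=1.5,beta=20),(400,300),interpolation=cv2.INTER_CUBIC)
o=np.vstack([np.hstack([r(t[175:250,170:270]),r(t[168:243,376:476])]),np.hstack([r(s[130:220,345:465]),r(s[207:327,120:280])])])
cv2.imwrite('pics/crop1.png',o)
c=vision.camera_info('top')
for p in [(213,212),(222,214),(315,205),(402,215),(432,207),(459,197)]: print(p,onz(c,*p,0.09),onz(c,*p,0))
E
```

```text
(213, 212) [0.55486846 0.26760766 0.09      ] [0.56086981 0.28824427 0.        ]
(222, 214) [0.54986894 0.24558476 0.09      ] [0.555464   0.26443167 0.        ]
(315, 205) [0.57089687 0.01826885 0.09      ] [0.57820078 0.01864288 0.        ]
(402, 215) [ 0.54534968 -0.19473216  0.09      ] [ 0.55057749 -0.21166771  0.        ]
(432, 207) [ 0.56466462 -0.2688353   0.09      ] [ 0.57146207 -0.29179286  0.        ]
(459, 197) [ 0.58902496 -0.33597074  0.09      ] [ 0.59780206 -0.36438408  0.        ]
```

View pics/crop1.png

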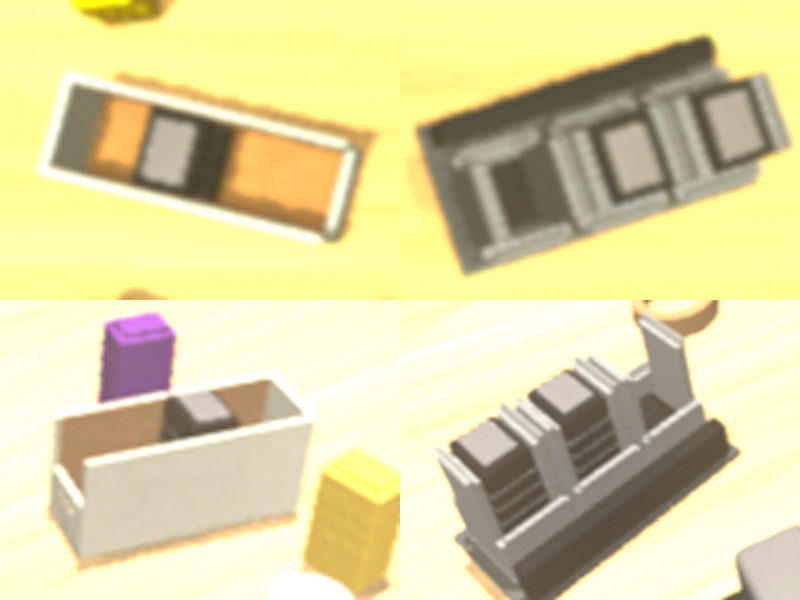

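The crop confirms it: the black battery with the grey label is in the carton, at top (213,212) and scene (405,162). The empty bay is the one nearest the mat, at top ≈(408,214). The charger's yaw is about +17° and the carton's about −16°.

```bash
cat >> h.py <<'E'
from scipy.spatial.transform import Rotation as R
def tool():
    s=ctrl.get_state(); return np.array(s['position']),R.from_rotvec(s['tool_rot']),s
def goal(jaw):  # tool x down, z along world yaw 'jaw' deg (mod 180 chosen nearest)
    p,r,s=tool(); best=None
    for k in (0,180):
        a=np.radians(jaw+k); z=np.array([np.cos(a),np.sin(a),0]); x=np.array([0,0,-1.]); y=np.cross(z,x)
        g=R.from_matrix(np.stack([x,y,z],1)); m=(r.inv()*g).magnitude()
        if best is None or m<best[0]: best=(m,g)
    return best[1]
def plan(pos,jaw):
    p,r,s=tool(); g=goal(jaw)
    print('turn deg',np.round((r.inv()*g).as_rotvec(degrees=True),1),'shift mm',np.round(r.inv().apply(np.array(pos)-p)*1000,1))
def show():
    p,r,s=tool(); M=r.as_matrix(); print('t%.2f'%s['time'],'p',p.round(4),'x',M[:,0].round(3),'z',M[:,2].round(3),'jaw %.1f'%np.degrees(np.arctan2(M[1,2],M[0,2])),'F',np.round(s['ft_force'],1),'g %.3f'%s['grip_width'],'q',np.round(s['joint_positions'],2))
E
python3 - <<'E'
from h import *
ct,cs=info('top'),info('scene')
print('label',two(ct,(213,212.5),cs,(405,162.4)))
show(); p,r,s=tool(); cw=info('wrist')['pose']
print('cam in tool',r.inv().apply(cw[:3,3]-p), 'fwd',r.inv().apply(cw[:3,2]))
plan([0.555,-0.1,0.25],74)
print(goal(74).as_matrix())
E
```

```text
label (array([0.55416333, 0.26813339, 0.09139214]), np.float64(0.0020611339470768463))
t0.10 p [ 0.2225 -0.6102  0.2216] x [-0.001  0.002 -1.   ] z [ 0.343 -0.939 -0.002] jaw -70.0 F [ 0.2 -0.4  0.4] g 1.005 q [ 1.24  0.32 -0.07  1.45  0.02  1.37 -0.06]
cam in tool [-0.16163844  0.07660375 -0.00016446] fwd [ 9.61691908e-01 -2.74132009e-01 -5.61384942e-04]
turn deg [36.  -0.1  0. ] shift mm [ -27.8  487.2 -365.4]
[[ 0.          0.9612617  -0.27563736]
 [ 0.         -0.27563736 -0.9612617 ]
 [-1.          0.          0.        ]]
```

Request:
servo_tool([
  [[-50,0,0,-28,250,-188,70],[-50,0,0,-28,250,-188,70],[-50,0,0,-28,250,-188,70],[-50,0,0,-28,250,-188,70],[-50,0,0,-28,250,-188,70]],
])

```text
time: 0.72
position: [0.393, -0.3477, 0.2503]
tool_rot: [0.27, 1.554, -0.27]
ft_force: [1.0, -0.6, -0.8]
grip_width: 0.804
```

```bash
cat >> h.py <<'E'
def planz(pos,jaw):  # exact jaw, no half turn choice
    p,r,s=tool(); a=np.radians(jaw); z=np.array([np.cos(a),np.sin(a),0]); x=np.array([0,0,-1.]); y=np.cross(z,x)
    g=R.from_matrix(np.stack([x,y,z],1)); show()
    print('turn deg',np.round((r.inv()*g).as_rotvec(degrees=True),1),'shift mm',np.round(r.inv().apply(np.array(pos)-p)*1000,1))
E
python3 - <<'E'
from h import *
planz([0.555,-0.05,0.27],74)
E
```

```text
t0.72 p [ 0.393  -0.3477  0.2503] x [-0. -0. -1.] z [ 0.941 -0.337 -0.   ] jaw -19.7 F [ 1.  -0.6 -0.8] g 0.804 q [ 1.01  0.06 -0.35  1.71  0.02  1.38  0.31]
turn deg [-93.7  -0.   -0. ] shift mm [-19.8 334.9  52.2]
```

Request:
servo_tool([
  [[-50,0,0,-20,305,52,70],[-50,0,0,-20,305,52,70],[-50,0,0,-20,305,52,70],[-50,0,0,-20,305,52,70],[-50,0,0,-20,305,52,70]],
])

```text
time: 1.35
position: [0.5458, -0.0788, 0.2704]
tool_rot: [-0.415, 1.531, 0.414]
ft_force: [0.7, -0.3, -0.3]
grip_width: 0.802
```

```bash
python3 - <<'E'
from h import *
planz([0.556,0.268,0.25],74)
E
```

```text
t1.35 p [ 0.5458 -0.0788  0.2704] x [-0. -0. -1.] z [ 0.863  0.505 -0.   ] jaw 30.3 F [ 0.7 -0.3 -0.3] g 0.802 q [ 0.69  0.14 -0.65  1.61  0.08  1.43  0.56]
turn deg [-43.7  -0.    0. ] shift mm [ 20.2 294.3 183.8]
```

Request:
servo_tool([
  [[-43.7,0,0,20,294,184,70],[-43.7,0,0,20,294,184,70],[-43.7,0,0,20,294,184,70],[-43.7,0,0,20,294,184,70],[-43.7,0,0,20,294,184,70]],
])

```text
time: 1.98
position: [0.5561, 0.2324, 0.252]
tool_rot: [-0.999, 1.33, 0.998]
ft_force: [0.9, -0.6, -0.4]
grip_width: 0.805
```

Request:
servo_tool([
  [[0,0,0,0,0,0,70]],
])

```text
time: 2.1
position: [0.5532, 0.2384, 0.2517]
tool_rot: [-1.002, 1.326, 1.01]
ft_force: [0.5, -0.4, 0.0]
grip_width: 0.805
```

```bash
python3 - <<'E'
from h import *
im,c=grab('wrist','w1.png'); np.save('w1.npy',c['pose']); planz([0.556,0.268,0.25],74)
E
```

```text
t2.15 p [0.5546 0.2342 0.2517] x [-0.002  0.001 -1.   ] z [0.274 0.962 0.   ] jaw 74.1 F [ 0.4 -1.4  0.4] g 0.804 q [ 0.28  0.32 -0.9   1.51  0.25  1.43  0.66]
turn deg [ 0.1  0.  -0.1] shift mm [ 1.7  7.9 32.8]
```

View pics/w1.png

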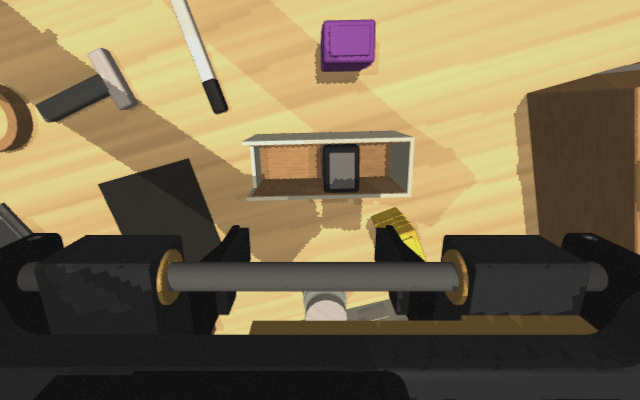

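The wrist view shows the label at ≈(341,170), with the battery rim spanning about (322–359, 144–192). The carton walls lie level in the picture, so its yaw is nearly right.

```bash
python3 - <<'E'
from h import *
im=cv2.imread('pics/w1.png');c=info('wrist');c['pose']=np.load('w1.npy')
sub=im[135:200,300:380].astype(int); g=sub.max(2); sat=sub.max(2)-sub.min(2)
m=((sat<25)&(g>60)&(g<200)).astype(np.uint8); m[:, :20]=0; m[:,62:]=0;m[:8]=0;m[58:]=0
n,l,st,ce=cv2.connectedComponentsWithStats(m); k=1+np.argmax(st[1:,4]); print(st[k],ce[k])
u=(st[k][0]+(st[k][2]-1)/2+300,st[k][1]+(st[k][3]-1)/2+135); print(u)
p=onz(c,*u,0.094); print('label wrist',p)
print('2view',two(info('top'),(213,212.5),c,u),two(info('scene'),(405,162.4),c,u))
cnt=max(cv2.findContours((l==k).astype(np.uint8),0,2)[0],key=cv2.contourArea); print(cv2.minAreaRect(cnt))
# carton top rim corners: far(-x) rim outside row/wall
gray=cv2.cvtColor(im,6)
w=(im.min(2)>170).astype(np.uint8); w[:125]=0;w[205:]=0;w[:,:240]=0;w[:,420:]=0
for x in (262,290,330,370,400):
    r=np.where(w[:,x])[0]; print(x,r)
e=[onz(c,x,np.where(w[:,x])[0].min(),0.086) for x in (262,400)]; d=e[1]-e[0]; print('rim yaw',np.degrees(np.arctan2(d[1],d[0])),e)
E
```

```text
[ 29  17  26  37 927] [41.42610572 34.60625674]
(np.float64(341.5), np.float64(170.0))
label wrist [0.55364214 0.27136213 0.094     ]
2view (array([0.55549167, 0.27090571, 0.08019742]), np.float64(0.0031570642374135587)) (array([0.55391603, 0.27088431, 0.0904883 ]), np.float64(0.0015869572212247327))
((41.5, 35.0), (36.0, 25.0), 90.0)
262 [141 142 143 144]
290 [141 142 143]
330 [140 141 142]
370 [139 140 141]
400 [138 139 140 194 195 196]
rim yaw 75.56144426279428 [array([0.50380233, 0.20030266, 0.086     ]), array([0.53922236, 0.33787018, 0.086     ])]
```

```bash
python3 - <<'E'
from h import *
planz([0.5545,0.271,0.12],75)
E
```

```text
t2.15 p [0.5546 0.2342 0.2517] x [-0.002  0.001 -1.   ] z [0.274 0.962 0.   ] jaw 74.1 F [ 0.4 -1.4  0.4] g 0.804 q [ 0.28  0.32 -0.9   1.51  0.25  1.43  0.66]
turn deg [-0.9  0.  -0.1] shift mm [131.7   9.9  35.3]
```

Request:
servo_tool([
  [[-1,0,0,0,10,35,62],[-1,0,0,62,10,35,62],[-1,0,0,120,10,35,62],[-1,0,0,120,10,35,62]],
])

```text
time: 2.65
position: [0.5542, 0.2629, 0.1278]
tool_rot: [-1.009, 1.335, 1.011]
ft_force: [1.0, -0.1, 0.6]
grip_width: 0.713
```

```bash
python3 - <<'E'
from h import *
im,c=grab('wrist','w2.png')
s=cv2.imread('pics/w2.png')
planz([0.5545,0.271,0.050],75)
print('expect label px',proj(c,[.5536,.2714,.094]))
sc,_=grab('scene'); 
cv2.imwrite('pics/v2.png',np.hstack([cv2.resize(s,(480,300)),cv2.resize(sc[100:220,340:460,::-1],(300,300))]))
E
```

```text
t2.70 p [0.5562 0.2649 0.1314] x [-0.003 -0.002 -1.   ] z [ 0.266  0.964 -0.003] jaw 74.6 F [0.  0.9 1.7] g 0.713 q [ 0.19  0.44 -0.87  1.63  0.35  1.24  0.56]
turn deg [-0.4 -0.2 -0.1] shift mm [81.4  3.1  5.7]
expect label px (np.float64(323.1365505499964), np.float64(216.56889920048928))
```

View pics/v2.png

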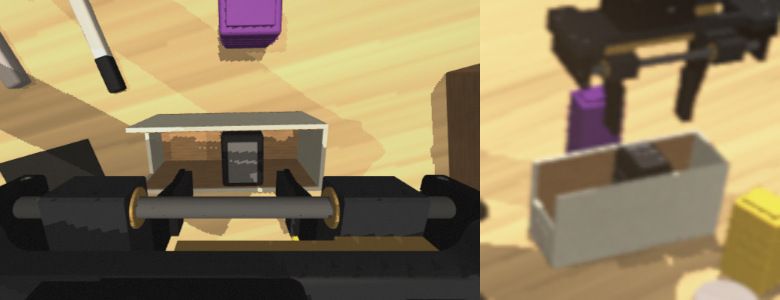

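Request:
servo_tool([
  [[-0.4,0,0,10,3,6,62],[-0.4,0,0,40,3,6,62],[-0.4,0,0,75,3,6,62],[-0.4,0,0,81,3,6,62],[-0.4,0,0,81,3,6,62]],
])

```text
time: 3.38
position: [0.5558, 0.2748, 0.0527]
tool_rot: [-1.016, 1.319, 1.016]
ft_force: [0.2, 0.3, 0.8]
grip_width: 0.716
```

```bash
python3 - <<'E'
from h import *
planz([0.5545,0.271,0.050],75)
E
```

```text
t3.38 p [0.5558 0.2748 0.0527] x [ 0.001  0.001 -1.   ] z [0.256 0.967 0.001] jaw 75.2 F [0.2 0.3 0.8] g 0.716 q [ 0.14  0.53 -0.83  1.69  0.43  1.11  0.5 ]
turn deg [0.2 0.1 0.1] shift mm [ 2.7  0.2 -4. ]
```

Request:
servo_tool([
  [[0,0,0,3,0,-2,40],[0,0,0,3,0,-2,30],[0,0,0,3,0,-2,30],[0,0,0,3,0,-2,30]],
], newtons=30)

```text
time: 3.88
position: [0.5549, 0.2718, 0.0489]
tool_rot: [-1.016, 1.321, 1.015]
ft_force: [-0.2, -1.8, 1.9]
grip_width: 0.437
```

Request:
servo_tool([
  [[0,0,0,-3,0,0,30],[0,0,0,-30,0,0,30],[0,0,0,-70,0,0,30],[0,0,0,-130,0,0,30],[0,0,0,-130,0,0,30]],
])

```text
time: 4.5
position: [0.5567, 0.2746, 0.1835]
tool_rot: [-1.017, 1.311, 1.014]
ft_force: [0.3, 0.0, -3.7]
grip_width: 0.438
```

```bash
python3 - <<'E'
from h import *
# mat from top view: dark blob
t=cv2.imread('pics/top0.png');c=info('top')
m=(t.max(2)<60).astype(np.uint8); m[:165]=0;m[245:]=0;m[:,:280]=0;m[:,350:]=0
n,l,st,ce=cv2.connectedComponentsWithStats(m);k=1+np.argmax(st[1:,4]);print(st[k],ce[k])
cnt=max(cv2.findContours((l==k).astype(np.uint8),0,2)[0],key=cv2.contourArea);rr=cv2.minAreaRect(cnt);print(rr)
print('mat',onz(c,*rr[0],0.003),[onz(c,*q,.003).round(3) for q in cv2.boxPoints(rr)])
im,cw=grab('wrist','w3.png')
planz([0.57,0.02,0.22],75)
E
```

```text
[ 292  178   47   54 2487] [314.93646964 204.99517491]
((315.0, 204.5), (53.0, 46.0), 90.0)
mat [0.57928339 0.01862484 0.003     ] [array([0.65 , 0.079, 0.003]), array([ 0.65 , -0.043,  0.003]), array([ 0.509, -0.042,  0.003]), array([0.51 , 0.079, 0.003])]
t4.55 p [0.5554 0.2732 0.1804] x [ 0.004  0.002 -1.   ] z [0.256 0.967 0.002] jaw 75.2 F [-0.6  0.  -3.5] g 0.434 q [ 0.2   0.41 -0.89  1.57  0.32  1.32  0.58]
turn deg [0.2 0.1 0.2] shift mm [ -39.9  -79.1 -240.9]
```

Request:
servo_tool([
  [[0,0,0,0,-20,-62,30],[0,0,0,0,-40,-120,30],[0,0,0,20,-60,-175,30],[0,0,0,40,-79,-230,30],[0,0,0,40,-82,-241,30]],
])

```text
time: 5.18
position: [0.5694, 0.0109, 0.134]
tool_rot: [-1.008, 1.332, 1.013]
ft_force: [-0.5, 0.0, -2.9]
grip_width: 0.436
```

Request:
servo_tool([
  [[0,0,0,20,0,0,30],[0,0,0,50,0,0,30],[0,0,0,50,0,0,30]],
])

```text
time: 5.55
position: [0.5689, 0.0206, 0.085]
tool_rot: [-1.015, 1.324, 1.024]
ft_force: [-0.1, 0.6, -2.2]
grip_width: 0.433
```

```bash
python3 - <<'E'
from h import *
grab('wrist','w4.png');sc,_=grab('scene')
w=cv2.imread('pics/w4.png')
cv2.imwrite('pics/v4.png',np.hstack([cv2.resize(w,(480,300)),cv2.resize(sc[150:270,260:380,::-1],(300,300))]))
planz([0.575,0.019,0.048],75)
E
```

```text
t5.65 p [0.5716 0.0202 0.0881] x [-0.001  0.001 -1.   ] z [0.254 0.967 0.001] jaw 75.3 F [ 0.2  0.4 -2.7] g 0.434 q [ 0.6   0.37 -0.81  1.78  0.29  1.12  1.01]
turn deg [ 0.3  0.  -0.1] shift mm [40.1 -3.6 -0.4]
```

View pics/v4.png

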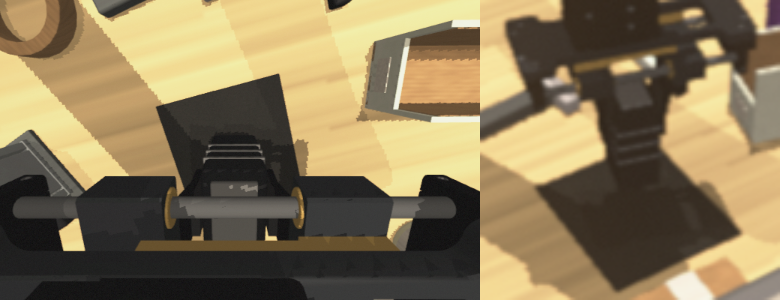

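The battery hangs upright over the mat, so I'll lower it gently.

Request:
servo_tool([
  [[0,0,0,20,0,0,30],[0,0,0,32,0,0,30],[0,0,0,36,0,0,30],[0,0,0,37,0,0,30]],
])

```text
time: 6.15
position: [0.5719, 0.0181, 0.0511]
tool_rot: [-1.016, 1.321, 1.016]
ft_force: [-0.6, -0.2, -2.1]
grip_width: 0.435
```

Request:
servo_tool([
  [[0,0,0,1,0,0,30],[0,0,0,2,0,0,30]],
])

```text
time: 6.4
position: [0.5724, 0.0181, 0.0498]
tool_rot: [-1.016, 1.32, 1.015]
ft_force: [-0.0, -0.6, -3.1]
grip_width: 0.434
```

Request:
servo_tool([
  [[0,0,0,1,0,0,30],[0,0,0,1.5,0,0,30]],
])

```text
time: 6.65
position: [0.572, 0.0181, 0.0479]
tool_rot: [-1.016, 1.321, 1.016]
ft_force: [0.2, -1.3, -2.3]
grip_width: 0.436
```

Request:
servo_tool([
  [[0,0,0,0.5,0,0,30],[0,0,0,1,0,0,30]],
])

```text
time: 6.9
position: [0.5721, 0.0181, 0.0479]
tool_rot: [-1.017, 1.321, 1.016]
ft_force: [-3.3, -2.1, 8.2]
grip_width: 0.434
```

Request:
servo_tool([
  [[0,0,0,-0.8,0,0,36],[0,0,0,-0.8,0,0,70],[0,0,0,-0.8,0,0,70],[0,0,0,-0.8,0,0,70]],
])

```text
time: 7.4
position: [0.5722, 0.0182, 0.0477]
tool_rot: [-1.016, 1.32, 1.016]
ft_force: [0.1, 0.1, 0.8]
grip_width: 0.694
```

Request:
servo_tool([
  [[0,0,0,-30,0,0,72],[0,0,0,-75,0,0,72],[0,0,0,-75,0,0,72],[0,0,0,-75,0,0,72]],
])

```text
time: 7.9
position: [0.5718, 0.0179, 0.1223]
tool_rot: [-1.016, 1.321, 1.016]
ft_force: [0.3, -0.2, -0.1]
grip_width: 0.83
```

```bash
python3 - <<'E'
from h import *
im,c=grab('wrist','w5.png');np.save('w5.npy',c['pose'])
planz([0.572,0.018,0.125],-15)
print(proj(c,[.572,.018,.093]))
E
```

```text
t7.95 p [0.5712 0.0179 0.1216] x [-0.002 -0.    -1.   ] z [ 0.257  0.967 -0.001] jaw 75.1 F [-0.1 -0.3  0.2] g 0.826 q [ 0.62  0.33 -0.82  1.75  0.26  1.17  1.03]
turn deg [90.1 -0.1 -0. ] shift mm [-3.4 -0.7  0.3]
(np.float64(310.8828586202227), np.float64(223.12328747856856))
```

View pics/w5.png

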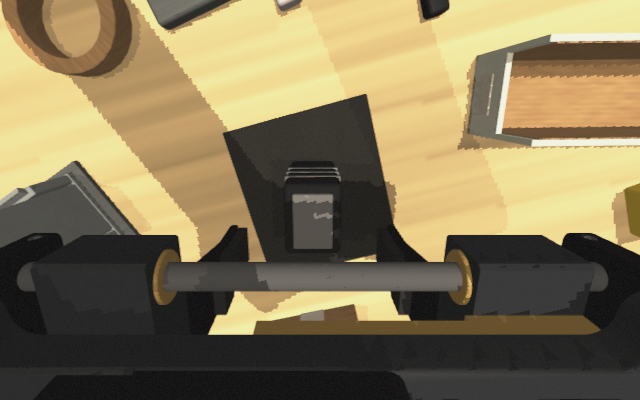

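The battery stands upright on the mat, label at (312,222); projecting the release point predicted (311,223). I'll turn 90° and regrip.

Request:
servo_tool([
  [[45,0,0,0,0,0,75],[45,0,0,0,0,0,75],[45,0,0,0,0,0,75],[45,0,0,0,0,0,75],[45,0,0,0,0,0,75]],
])

```text
time: 8.57
position: [0.5711, 0.0181, 0.1213]
tool_rot: [-0.412, 1.533, 0.413]
ft_force: [-0.0, 1.4, 0.2]
grip_width: 0.857
```

Request:
servo_tool([
  [[45,0,0,0,0,0,75],[45,0,0,0,0,0,75],[45,0,0,0,0,0,75],[45,0,0,0,0,0,75],[45,0,0,0,0,0,75]],
])

```text
time: 9.2
position: [0.5715, 0.0181, 0.1219]
tool_rot: [0.202, 1.563, -0.202]
ft_force: [0.2, 0.3, -0.1]
grip_width: 0.859
```

```bash
python3 - <<'E'
from h import *
im,c=grab('wrist','w6.png');np.save('w6.npy',c['pose'])
planz([0.5715,0.018,0.060],-15)
print(proj(c,[.5715,.018,.093]))
im=cv2.imread('pics/w6.png').astype(int)
u,v=map(int,proj(c,[.5715,.018,.093]))
y0,x0=v-45,u-60
sub=im[y0:v+45,x0:u+60]; g=sub.max(2); sat=g-sub.min(2)
m=((sat<25)&(g>75)&(g<200)).astype(np.uint8)
n,l,st,ce=cv2.connectedComponentsWithStats(m)
for k in range(1,n):
    if st[k,4]>80: print(st[k]+np.array([x0,y0,0,0,0]),ce[k]+[x0,y0])
E
```

```text
t9.25 p [0.5716 0.0182 0.1221] x [-0.001 -0.    -1.   ] z [ 0.967 -0.255 -0.001] jaw -14.7 F [-0.1 -0.6  0.2] g 0.865 q [ 0.43  0.28 -0.58  1.76  0.17  1.16 -0.46]
turn deg [ 0.3 -0.1  0. ] shift mm [62.1 -0.2 -0. ]
(np.float64(310.68867453231735), np.float64(226.05003733052803))
[ 282  205   59   37 2092] [310.9498088  223.19885277]
[250 266  47   5 204] [272.29411765 267.8627451 ]
[299 266  71   5 341] [333.89442815 267.97947214]
```

Request:
servo_tool([
  [[0,0,0,30,0,0,75],[0,0,0,60,0,0,75],[0,0,0,65,0,0,75],[0,0,0,65,0,0,60],[0,0,0,65,0,0,42]],
], newtons=25)

```text
time: 9.88
position: [0.5731, 0.0183, 0.0591]
tool_rot: [0.203, 1.559, -0.203]
ft_force: [0.7, -0.2, -0.5]
grip_width: 0.718
```

Request:
servo_tool([
  [[0,0,0,0,0,0,42],[0,0,0,0,0,0,42],[0,0,0,-2,0,0,42],[0,0,0,-30,0,0,42],[0,0,0,-85,0,0,42]],
])

```text
time: 10.5
position: [0.5696, 0.0176, 0.1406]
tool_rot: [0.203, 1.568, -0.204]
ft_force: [0.6, -1.2, -3.2]
grip_width: 0.575
```

Request:
servo_tool([
  [[0,0,0,-60,0,0,42],[0,0,0,-85,0,0,42],[0,0,0,-85,0,0,42]],
])

```text
time: 10.88
position: [0.5732, 0.0182, 0.2295]
tool_rot: [0.204, 1.557, -0.204]
ft_force: [0.4, 0.7, -3.5]
grip_width: 0.57
```

```bash
python3 - <<'E'
from h import *
im,c=grab('wrist','w7.png');np.save('w7.npy',c['pose']); show()
# bay geometry coarse: crop-measured pixels in the top view of crop1: px=376+x/4, py=168+y/4
ct,cs=info('top'),info('scene')
T=lambda x,y:(376+(x-400)/4,168+y/4); S=lambda x,y:(120+(x-400)*.4,207+(y-300)*.4)
for n,a,b in [('mid label',T(633,157),S(568,393)),('far label',T(731,123),S(488,444))]: print(n,two(ct,a,cs,b))
E
```

```text
t10.93 p [0.572  0.018  0.2273] x [ 0. -0. -1.] z [ 0.967 -0.257  0.   ] jaw -14.9 F [ 0.1 -0.4 -3.2] g 0.576 q [ 0.45  0.2  -0.6   1.63  0.11  1.35 -0.43]
mid label (array([ 0.56320429, -0.26621211,  0.11102002]), np.float64(0.005416486392372683))
far label (array([ 0.58293812, -0.32788362,  0.11076054]), np.float64(0.0015813528784446795))
```

```bash
python3 - <<'E'
from h import *
planz([0.58,-0.30,0.24],17.5)
E
```

```text
t10.93 p [0.572  0.018  0.2273] x [ 0. -0. -1.] z [ 0.967 -0.257  0.   ] jaw -14.9 F [ 0.1 -0.4 -3.2] g 0.576 q [ 0.45  0.2  -0.6   1.63  0.11  1.35 -0.43]
turn deg [-32.4   0.    0. ] shift mm [ -12.6 -305.3   89.3]
```

Request:
servo_tool([
  [[-8,0,0,-13,-60,17,42],[-16,0,0,-13,-118,34,42],[-24,0,0,-13,-176,51,42],[-32.4,0,0,-13,-234,68,42],[-32.4,0,0,-13,-290,85,42]],
])

```text
time: 11.55
position: [0.5783, -0.2858, 0.2374]
tool_rot: [-0.239, 1.561, 0.243]
ft_force: [1.1, -0.5, -2.2]
grip_width: 0.576
```

Request:
servo_tool([
  [[0,0,0,0,0,0,42],[0,0,0,0,0,0,42],[0,0,0,0,0,0,42]],
])

```text
time: 11.92
position: [0.5799, -0.2817, 0.2396]
tool_rot: [-0.241, 1.558, 0.244]
ft_force: [-0.4, 0.4, -1.7]
grip_width: 0.573
```

```bash
python3 - <<'E'
from h import *
im,c=grab('wrist','w8.png');np.save('w8.npy',c['pose']); show()
for p in [(.5435,-.2045,.111),(.5632,-.2662,.111)]: print(proj(c,p))
E
```

```text
t11.97 p [ 0.58   -0.2819  0.2401] x [-0.001  0.001 -1.   ] z [ 0.953  0.304 -0.001] jaw 17.7 F [ 0.2  0.7 -2.8] g 0.575 q [ 0.78  0.34 -0.48  1.42  0.16  1.42  0.61]
(np.float64(297.69734252702125), np.float64(92.79305738816097))
(np.float64(298.60029463564626), np.float64(165.62993948516677))
```

View pics/w8.png

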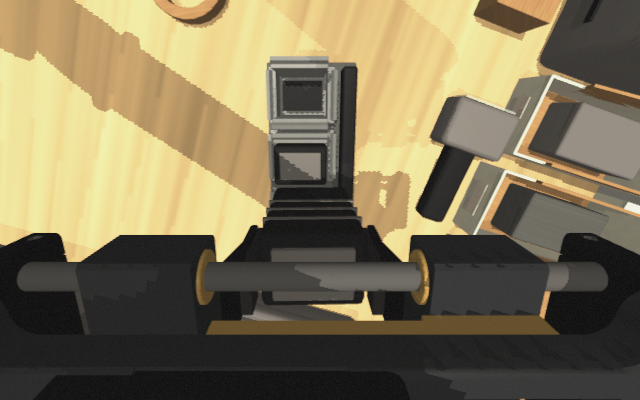

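Empty bay at ≈(302,95) in the wrist view, with the predicted point at (298,93). The middle battery's label is at ≈(300,165), predicted (299,166). I'll enlarge for edges.

```bash
python3 - <<'E'
from h import *
im=cv2.imread('pics/w8.png')
o=cv2.resize(im[50:200,255:365],None,fx=5,fy=5,interpolation=cv2.INTER_CUBIC)[:,:,:]
o=cv2.convertScaleAbs(o,alpha=1.3,beta=15)
h=cv2.resize(o,(440,600))
k=im[215:315,240:390]; k=cv2.resize(cv2.convertScaleAbs(k,alpha=1.5,beta=20),(360,240))
cv2.imwrite('pics/v8.png',np.hstack([h,np.vstack([k,np.zeros((360,360,3),np.uint8)])]))
g=cv2.cvtColor(im,6)
print('rows at col 303',list(enumerate(g[52:190,303],52)))
print('cols row 95',list(enumerate(g[95,262:345],262)))
E
```

```text
rows at col 303 [(52, np.uint8(214)), (53, np.uint8(213)), (54, np.uint8(213)), (55, np.uint8(210)), (56, np.uint8(184)), (57, np.uint8(175)), (58, np.uint8(175)), (59, np.uint8(171)), (60, np.uint8(135)), (61, np.uint8(105)), (62, np.uint8(103)), (63, np.uint8(115)), (64, np.uint8(170)), (65, np.uint8(194)), (66, np.uint8(191)), (67, np.uint8(175)), (68, np.uint8(95)), (69, np.uint8(70)), (70, np.uint8(69)), (71, np.uint8(71)), (72, np.uint8(71)), (73, np.uint8(70)), (74, np.uint8(69)), (75, np.uint8(69)), (76, np.uint8(71)), (77, np.uint8(85)), (78, np.uint8(103)), (79, np.uint8(100)), (80, np.uint8(82)), (81, np.uint8(40)), (82, np.uint8(41)), (83, np.uint8(40)), (84, np.uint8(41)), (85, np.uint8(42)), (86, np.uint8(55)), (87, np.uint8(58)), (88, np.uint8(54)), (89, np.uint8(53)), (90, np.uint8(55)), (91, np.uint8(55)), (92, np.uint8(55)), (93, np.uint8(52)), (94, np.uint8(55)), (95, np.uint8(53)), (96, np.uint8(53)), (97, np.uint8(52)), (98, np.uint8(54)), (99, np.uint8(53)), (100, np.uint8(55)), (101, np.uint8(54)), (102, np.uint8(54)), (103, np.uint8(53)), (104, np.uint8(55)), 
[... 2912 characters left out ...]
np.uint8(54)), (313, np.uint8(53)), (314, np.uint8(56)), (315, np.uint8(54)), (316, np.uint8(53)), (317, np.uint8(53)), (318, np.uint8(54)), (319, np.uint8(53)), (320, np.uint8(55)), (321, np.uint8(58)), (322, np.uint8(85)), (323, np.uint8(104)), (324, np.uint8(139)), (325, np.uint8(140)), (326, np.uint8(84)), (327, np.uint8(118)), (328, np.uint8(162)), (329, np.uint8(168)), (330, np.uint8(147)), (331, np.uint8(112)), (332, np.uint8(112)), (333, np.uint8(125)), (334, np.uint8(144)), (335, np.uint8(149)), (336, np.uint8(141)), (337, np.uint8(108)), (338, np.uint8(88)), (339, np.uint8(93)), (340, np.uint8(53)), (341, np.uint8(25)), (342, np.uint8(28)), (343, np.uint8(36)), (344, np.uint8(45))]
```

View pics/v8.png

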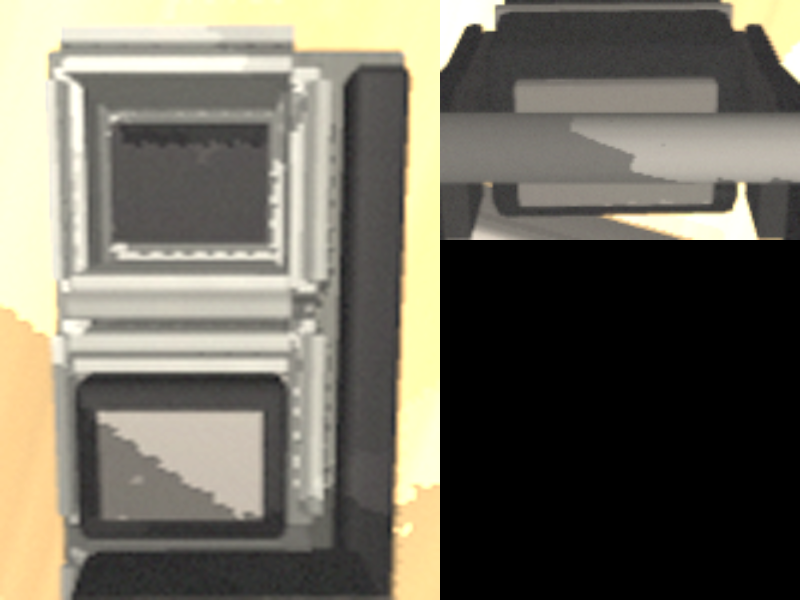

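```bash
python3 - <<'E'
from h import *
c=info('wrist');c['pose']=np.load('w8.npy')
print('empty cheeks',onz(c,299.4,93,.111)); print('endwalls col',onz(c,301.8,97,.054))
m=onz(c,300.3,166.2,.111);print('mid label',m)
a=np.radians(17.7);ya=np.array([-np.sin(a),np.cos(a),0]);print('mid+64.5',m+.0645*ya)
print('top/mid label 2view',two(info('top'),(376+233/4,168+157/4),c,(300.3,166.2)),two(info('scene'),(120+168*.4,207+93*.4),c,(300.3,166.2)))
# yaw from long strip edges: cols of charger black strip inner edge at rows
g=cv2.cvtColor(cv2.imread('pics/w8.png'),6).astype(int)
pts=[]
for r in range(75,180,5):
    x=350+np.argmax(np.diff(g[r,350:365])); pts.append(onz(c,x+.5,r,.041)[:2])
d=np.array(pts);vx,vy,_,_=cv2.fitLine(d.astype(np.float32),2,0,.01,.01).ravel();print('charger y-axis yaw-90',np.degrees(np.arctan2(vy,vx))%180-90)
# held label: cols 240+ (515..717-440..)/2.4
u=(240+((515+717)/2-440)/2.4, 215+(78+208)/2/2.4); print('held label px',u)
p,r,s=tool();print('held label @TCP+36mm', onz(c,*u,p[2]+.036), 'tcp',p, r.inv().apply(onz(c,*u,p[2]+.036)-p))
E
```

```text
empty cheeks [ 0.54497294 -0.20421214  0.111     ]
endwalls col [ 0.54597578 -0.20625454  0.054     ]
mid label [ 0.56486924 -0.2662346   0.111     ]
mid+64.5 [ 0.5452591  -0.20478793  0.111     ]
top/mid label 2view (array([ 0.56336824, -0.26622626,  0.1168386 ]), np.float64(0.0035293182300103992)) (array([ 0.56513945, -0.26491955,  0.11196669]), np.float64(0.0022888262333715503))
charger y-axis yaw-90 17.72406
held label px (313.33333333333337, 274.5833333333333)
held label @TCP+36mm [ 0.58094587 -0.27898392  0.27606638] tcp [ 0.58003694 -0.2818644   0.24006638] [-0.03599825  0.00250619  0.00172297]
```

```bash
python3 - <<'E'
from h import *
planz([0.5445,-0.2065,0.185],17.7)
E
```

```text
t11.97 p [ 0.58   -0.2819  0.2401] x [-0.001  0.001 -1.   ] z [ 0.953  0.304 -0.001] jaw 17.7 F [ 0.2  0.7 -2.8] g 0.575 q [ 0.78  0.34 -0.48  1.42  0.16  1.42  0.61]
turn deg [ 0.  -0.  -0.1] shift mm [ 55.2  82.5 -10.9]
```

Request:
servo_tool([
  [[0,0,0,0,50,-6,42],[0,0,0,25,82.5,-11,42],[0,0,0,55,82.5,-11,42],[0,0,0,55,82.5,-11,42],[0,0,0,55,82.5,-11,42]],
])

```text
time: 12.6
position: [0.5452, -0.2087, 0.1869]
tool_rot: [-0.241, 1.556, 0.24]
ft_force: [0.4, -0.6, -2.8]
grip_width: 0.572
```

```bash
python3 - <<'E'
from h import *
sc,cs=grab('scene','s9.png'); tp,ct=grab('top','t9.png')
planz([0.5445,-0.2065,0.170],17.7)
a=cv2.convertScaleAbs(cv2.resize(sc[180:300,140:300,::-1],(520,390),interpolation=cv2.INTER_CUBIC),alpha=1.6,beta=20)
cv2.imwrite('pics/v9.png',a)
E
```

```text
t12.70 p [ 0.5455 -0.2091  0.1873] x [ 0.002 -0.001 -1.   ] z [0.954 0.301 0.002] jaw 17.5 F [-0.1  0.3 -2.4] g 0.576 q [ 0.76  0.24 -0.51  1.66  0.12  1.28  0.53]
turn deg [-0.2  0.1  0.1] shift mm [17.3  2.8 -0.2]
```

View pics/v9.png

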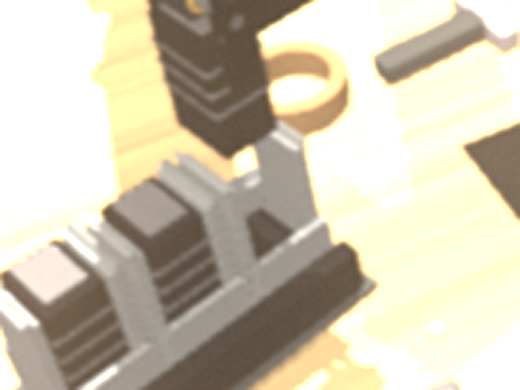

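```bash
python3 - <<'E'
from h import *
cs=info('scene'); S=lambda x,y:(140+x/3.25,180+y/3.25)
X=np.array([.953,.303]);Y=np.array([-.303,.953])
for n,q,a,b in [('near',(230,155),25,-19),('right',(275,125),25,19),('left',(178,118),-25,-19)]:
    p=onz(cs,*S(*q),.134)[:2]; print(n,'centre',(p-X*a*1e-3-Y*b*1e-3).round(4))
for nm,q in [('mid',(150,213)),('far',(47,272))]:
    p=onz(cs,*S(*q),.111)[:2]; k={'mid':64.5,'far':129}[nm]; print(nm,p.round(4),'-> bay',(p+Y*k*1e-3).round(4))
E
```

```text
near centre [ 0.5413 -0.2054]
right centre [ 0.5424 -0.2105]
left centre [ 0.5422 -0.2056]
mid [ 0.567  -0.2664] -> bay [ 0.5474 -0.205 ]
far [ 0.5808 -0.3277] -> bay [ 0.5417 -0.2048]
```

Request:
servo_tool([
  [[0,0,0,8,2.2,0.7,42],[0,0,0,17,2.2,0.7,42],[0,0,0,22,2.2,0.7,42],[0,0,0,25,2.2,0.7,42],[0,0,0,27,2.2,0.7,42]],
])

```text
time: 13.32
position: [0.5445, -0.2063, 0.1585]
tool_rot: [-0.24, 1.558, 0.24]
ft_force: [-0.2, -0.4, -1.7]
grip_width: 0.574
```

Request:
servo_tool([
  [[0,0,0,3,0,0,42],[0,0,0,6,0,0,42],[0,0,0,9,0,0,42]],
])

```text
time: 13.7
position: [0.5445, -0.2063, 0.1496]
tool_rot: [-0.24, 1.557, 0.24]
ft_force: [0.1, 0.1, -3.3]
grip_width: 0.576
```

Request:
servo_tool([
  [[0,0,0,4,0,0,42],[0,0,0,8,0,0,42],[0,0,0,11,0,0,42]],
])

```text
time: 14.08
position: [0.5444, -0.2063, 0.1384]
tool_rot: [-0.24, 1.558, 0.24]
ft_force: [0.7, 0.7, -3.4]
grip_width: 0.577
```

Request:
servo_tool([
  [[0,0,0,8,0,0,42],[0,0,0,16,0,0,42],[0,0,0,22,0,0,42],[0,0,0,26,0,0,42]],
])

```text
time: 14.58
position: [0.5443, -0.2062, 0.1121]
tool_rot: [-0.24, 1.558, 0.241]
ft_force: [-0.7, 0.4, -3.1]
grip_width: 0.575
```

Request:
servo_tool([
  [[0,0,0,2,0,0,42],[0,0,0,4,0,0,42],[0,0,0,6,0,0,42],[0,0,0,8,0,0,42]],
])

```text
time: 15.08
position: [0.5446, -0.2063, 0.1047]
tool_rot: [-0.241, 1.557, 0.24]
ft_force: [-0.7, -0.1, -3.1]
grip_width: 0.572
```

Request:
servo_tool([
  [[0,0,0,2,0,0,42],[0,0,0,4,0,0,42],[0,0,0,6,0,0,42],[0,0,0,8,0,0,42]],
])

```text
time: 15.58
position: [0.5445, -0.2063, 0.0966]
tool_rot: [-0.24, 1.557, 0.24]
ft_force: [-0.3, 1.0, -2.8]
grip_width: 0.569
```

Request:
servo_tool([
  [[0,0,0,2,0,0,42],[0,0,0,4,0,0,42],[0,0,0,6,0,0,42],[0,0,0,8,0,0,42]],
])

```text
time: 16.08
position: [0.5446, -0.2064, 0.0892]
tool_rot: [-0.241, 1.557, 0.24]
ft_force: [-1.7, 0.0, 2.5]
grip_width: 0.578
```

Request:
servo_tool([
  [[0,0,0,1.5,0,0,42],[0,0,0,3,0,0,42],[0,0,0,4.5,0,0,42],[0,0,0,5,0,0,42]],
])

```text
time: 16.58
position: [0.5446, -0.2064, 0.0839]
tool_rot: [-0.241, 1.557, 0.24]
ft_force: [-1.6, 0.0, 4.4]
grip_width: 0.571
```

Contact at TCP z≈0.089 with about +5.5 N, so the plate is out. The stop should be about 20 mm below that, so I'll press on in small steps.

Request:
servo_tool([
  [[0,0,0,2,0,0,42],[0,0,0,4,0,0,42],[0,0,0,6,0,0,42],[0,0,0,8,0,0,42]],
])

```text
time: 17.08
position: [0.5447, -0.2065, 0.0763]
tool_rot: [-0.241, 1.557, 0.24]
ft_force: [-3.2, 1.1, 7.4]
grip_width: 0.577
```

Request:
servo_tool([
  [[0,0,0,1,0,0,42],[0,0,0,2,0,0,42],[0,0,0,3,0,0,42]],
])

```text
time: 17.45
position: [0.5446, -0.2066, 0.0735]
tool_rot: [-0.241, 1.557, 0.24]
ft_force: [-3.6, 1.0, 8.8]
grip_width: 0.572
```

Request:
servo_tool([
  [[0,0,0,1,0,0,42],[0,0,0,1.5,0,0,42],[0,0,0,2,0,0,42]],
])

```text
time: 17.82
position: [0.5447, -0.2066, 0.0717]
tool_rot: [-0.241, 1.557, 0.24]
ft_force: [-4.6, 0.6, 9.2]
grip_width: 0.575
```

Request:
servo_tool([
  [[0,0,0,0.6,0,0,42],[0,0,0,1.2,0,0,42],[0,0,0,1.2,0,0,42]],
])

```text
time: 18.2
position: [0.5447, -0.2066, 0.0709]
tool_rot: [-0.241, 1.557, 0.239]
ft_force: [-5.2, 0.1, 11.4]
grip_width: 0.569
```

Request:
servo_tool([
  [[0,0,0,0.5,0,0,42],[0,0,0,1,0,0,42],[0,0,0,1,0,0,42]],
])

```text
time: 18.58
position: [0.5447, -0.2068, 0.0707]
tool_rot: [-0.241, 1.557, 0.239]
ft_force: [-6.9, 0.9, 16.3]
grip_width: 0.572
```

Request:
servo_tool([
  [[0,0,0,-2,0,0,42],[0,0,0,-4,0,0,42],[0,0,0,-6,0,0,42],[0,0,0,-8,0,0,42],[0,0,0,-8,0,0,42]],
])

```text
time: 19.2
position: [0.5445, -0.2065, 0.0772]
tool_rot: [-0.241, 1.557, 0.24]
ft_force: [-2.9, 0.2, 7.1]
grip_width: 0.572
```

Request:
servo_tool([
  [[0,0,0,-1,0,0,42],[0,0,0,-2,0,0,42],[0,0,0,-2,0,0,42]],
])

```text
time: 19.58
position: [0.5445, -0.2066, 0.079]
tool_rot: [-0.241, 1.557, 0.24]
ft_force: [-2.4, 0.3, 7.3]
grip_width: 0.574
```

Request:
servo_tool([
  [[0,0,0,-0.7,0,0,42],[0,0,0,-1.4,0,0,42],[0,0,0,-1.4,0,0,42]],
])

```text
time: 19.95
position: [0.5444, -0.2064, 0.0796]
tool_rot: [-0.24, 1.557, 0.24]
ft_force: [-0.9, -0.9, 0.3]
grip_width: 0.571
```

The force falls off at 0.0796 m, 8.9 mm above the stop, so it has latched. Releasing.

Request:
servo_tool([
  [[0,0,0,0,0,0,55],[0,0,0,0,0,0,65],[0,0,0,0,0,0,65],[0,0,0,0,0,0,65],[0,0,0,0,0,0,65]],
])

```text
time: 20.58
position: [0.5445, -0.2063, 0.0799]
tool_rot: [-0.24, 1.557, 0.24]
ft_force: [0.7, -0.4, -0.9]
grip_width: 0.748
```

Request:
servo_tool([
  [[0,0,0,-30,0,0,65],[0,0,0,-70,0,0,65],[0,0,0,-90,0,0,65],[0,0,0,-90,0,0,0],[0,0,0,-90,0,0,0]],
])

```text
time: 21.2
position: [0.5436, -0.2061, 0.1683]
tool_rot: [-0.24, 1.56, 0.241]
ft_force: [0.5, -0.0, -0.4]
grip_width: 0.605
```

```bash
python3 - <<'E'
from h import *
w,c=grab('wrist','w10.png'); sc,_=grab('scene','s10.png')
a=cv2.convertScaleAbs(cv2.resize(sc[200:320,130:290,::-1],(400,300),interpolation=cv2.INTER_CUBIC),alpha=1.4,beta=15)
b=cv2.resize(w[:,:,::-1],(400,250));b=np.vstack([b,np.zeros((50,400,3),np.uint8)])
cv2.imwrite('pics/v10.png',np.hstack([a,b])); show()
E
```

```text
t21.30 p [ 0.5434 -0.206   0.1681] x [-0.003  0.001 -1.   ] z [ 0.953  0.301 -0.002] jaw 17.5 F [-0.2 -0.4  0.5] g 0.515 q [ 0.76  0.25 -0.51  1.68  0.13  1.25  0.52]
```

View pics/v10.png

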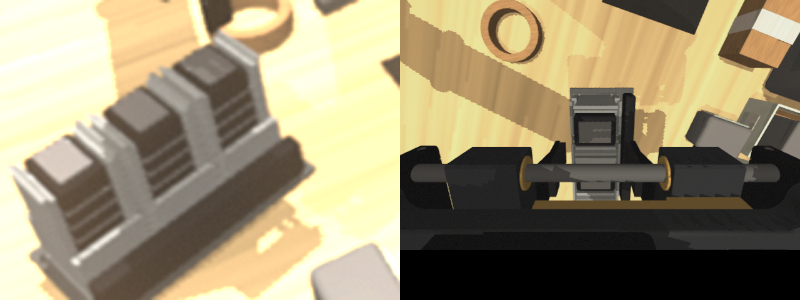

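The battery is level with its two neighbours in the bay. Now the pat with shut fingers.

Request:
servo_tool([
  [[0,0,0,10,0,0,0],[0,0,0,25,0,0,0],[0,0,0,40,0,0,0],[0,0,0,44,0,0,0],[0,0,0,45,0,0,0]],
])

```text
time: 21.92
position: [0.5443, -0.2062, 0.1244]
tool_rot: [-0.24, 1.558, 0.241]
ft_force: [0.7, 0.2, 1.1]
grip_width: 0.016
```

Request:
servo_tool([
  [[0,0,0,1,0,0,0],[0,0,0,2,0,0,0],[0,0,0,3,0,0,0],[0,0,0,4,0,0,0]],
])

```text
time: 22.42
position: [0.5445, -0.2064, 0.121]
tool_rot: [-0.241, 1.557, 0.24]
ft_force: [0.2, 0.0, -0.2]
grip_width: 0.008
```

Request:
servo_tool([
  [[0,0,0,0.6,0,0,0],[0,0,0,1.2,0,0,0],[0,0,0,1.8,0,0,0],[0,0,0,2.4,0,0,0],[0,0,0,2.4,0,0,0]],
])

```text
time: 23.05
position: [0.5444, -0.2063, 0.1185]
tool_rot: [-0.24, 1.557, 0.24]
ft_force: [0.3, 0.3, -0.1]
grip_width: 0.005
```

Request:
servo_tool([
  [[0,0,0,0.4,0,0,0],[0,0,0,0.8,0,0,0],[0,0,0,0.8,0,0,0]],
])

```text
time: 23.42
position: [0.5445, -0.2063, 0.1177]
tool_rot: [-0.24, 1.557, 0.24]
ft_force: [-0.2, 0.2, -0.4]
grip_width: 0.003
```

Request:
servo_tool([
  [[0,0,0,0.4,0,0,0],[0,0,0,0.8,0,0,0],[0,0,0,0.8,0,0,0]],
])

```text
time: 23.8
position: [0.5444, -0.2063, 0.1169]
tool_rot: [-0.24, 1.558, 0.24]
ft_force: [0.8, 0.4, 0.0]
grip_width: 0.001
```

Request:
servo_tool([
  [[0,0,0,0.4,0,0,0],[0,0,0,0.8,0,0,0],[0,0,0,0.8,0,0,0]],
])

```text
time: 24.18
position: [0.5444, -0.2063, 0.1161]
tool_rot: [-0.24, 1.558, 0.24]
ft_force: [0.1, -0.2, -0.1]
grip_width: 0.011
```

Request:
servo_tool([
  [[0,0,0,0.3,0,0,0],[0,0,0,0.6,0,0,0],[0,0,0,0.6,0,0,0]],
])

```text
time: 24.55
position: [0.5444, -0.2063, 0.1155]
tool_rot: [-0.24, 1.558, 0.24]
ft_force: [-0.2, 0.7, 0.1]
grip_width: 0.005
```

Request:
servo_tool([
  [[0,0,0,0.3,0,0,0],[0,0,0,0.6,0,0,0],[0,0,0,0.6,0,0,0]],
])

```text
time: 24.92
position: [0.5444, -0.2063, 0.1149]
tool_rot: [-0.24, 1.558, 0.24]
ft_force: [0.3, -0.4, -0.6]
grip_width: 0.005
```

Request:
servo_tool([
  [[0,0,0,0.3,0,0,0],[0,0,0,0.6,0,0,0],[0,0,0,0.6,0,0,0]],
])

```text
time: 25.3
position: [0.5445, -0.2063, 0.1145]
tool_rot: [-0.241, 1.557, 0.24]
ft_force: [-1.0, 0.1, 1.9]
grip_width: 0.008
```

Request:
servo_tool([
  [[0,0,0,0.3,0,0,0],[0,0,0,0.6,0,0,0],[0,0,0,0.6,0,0,0]],
])

```text
time: 25.68
position: [0.5447, -0.2064, 0.1144]
tool_rot: [-0.241, 1.557, 0.24]
ft_force: [-1.3, 0.5, 4.6]
grip_width: 0.005
```

Request:
servo_tool([
  [[0,0,0,0.3,0,0,0],[0,0,0,0.6,0,0,0],[0,0,0,0.6,0,0,0]],
])

```text
time: 26.05
position: [0.5448, -0.2064, 0.114]
tool_rot: [-0.241, 1.557, 0.24]
ft_force: [-1.5, 0.0, 6.0]
grip_width: 0.004
```

It stopped at 0.1145 m and held at 1.9 and 4.6 N. That's enough, so I'll retreat.

Request:
servo_tool([
  [[0,0,0,-2,0,0,0],[0,0,0,-30,0,0,0],[0,0,0,-80,0,0,0],[0,0,0,-120,0,0,0],[0,0,0,-120,0,0,0]],
])

```text
time: 26.68
position: [0.5465, -0.2067, 0.2366]
tool_rot: [-0.243, 1.552, 0.237]
ft_force: [-0.9, -0.1, -0.5]
grip_width: 0.001
```

```bash
python3 - <<'E'
from h import *
sc,c=grab('scene','s11.png'); tp,ct=grab('top','t11.png'); show()
a=cv2.convertScaleAbs(cv2.resize(sc[200:320,130:290,::-1],(400,300),interpolation=cv2.INTER_CUBIC),alpha=1.4,beta=15)
cv2.imwrite('pics/v11.png',np.hstack([a,cv2.resize(sc[:,:,::-1],(400,300))]))
E
```

```text
t26.77 p [ 0.5443 -0.2063  0.2326] x [-0. -0. -1.] z [ 0.953  0.301 -0.   ] jaw 17.5 F [ 0.8  0.5 -0.6] g 0.004 q [ 0.77  0.21 -0.52  1.6   0.11  1.37  0.54]
```

View pics/v11.png

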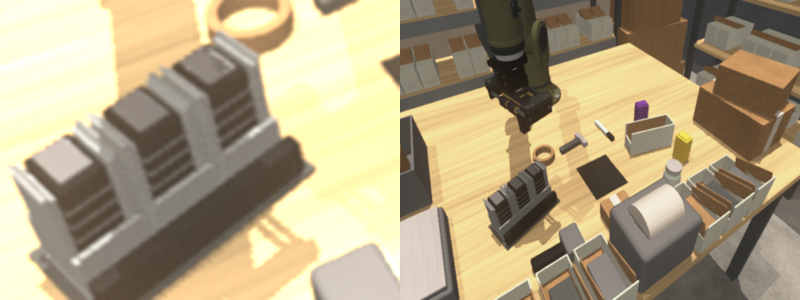

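The battery stays down level with its neighbours, the bystanders look undisturbed and the gripper is clear. Handing in.

```bash
python3 -c "
from bench import close_job
print(close_job())"
```

```text
the job is handed in; nothing more can be done
None
```

The battery is latched in the charger's empty bay, level with its two neighbours, and the job was handed in at about 27 s on the robot's clock. `close_job()` gives no verdict, so what follows are my own readings.

- **Moving it:** I lifted the battery out of the carton, stood it on the mat and let go. I then regripped it across its 50 mm and lowered it into the bay. It met no resistance until it reached the spring plate, which was out.
- **Pressing:** One press reached the hard stop, reading about 16 N at the wrist (roughly 19 N on the drive). The battery then rose 8.9 mm and the spring force dropped away, which matches the stated 8.6 mm between stop and latched level.
- **Pat:** The top met the fingers at 0.1145 m and held at 1.9 N and 4.6 N. My last step reached 6.0 N, slightly above the 5 N pat limit, and the fingers sank about 0.5 mm in all.
- **Last picture:** It shows the battery level with its neighbours, the gripper well clear and the bystanders apparently unmoved.
- **Disagreements:** The wrist and scene cameras differed by about 2–3 mm on the bay position, so I aimed at a compromise between them. The cameras put the bay mouth at about 0.111 m, while the battery's latched top was felt at 0.1145 m. I took the level from the rise off the stop and the comparison with its neighbours.

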